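# Balance a mallet head on the brass bar

### The arm

A 6-joint arm with a two-finger parallel gripper is mounted at the origin on the work surface. World frame = base frame: x ahead of the robot, y to its left, z up, the work surface at z = 0. Lengths are in m, angles in rad, forces in N, time in s.
With the tool pointing down it reaches from about 0.3 to 0.775 m from the base axis. Payload 14.6 kg.
Tool frame: the origin (TCP) lies on the centre line of the jaws, within the pads' length; the fingertips stand 25 mm ahead of it and the grasp point (between the pads) lies 6 mm ahead of it (ctrl.tip_reach is the distance from the TCP to the fingertips, in m); z points along the fingers, y is the line along which they close (so a half turn about z gives the same grasp; the last joint's range is limited). The gripper opens to 94 mm and grips with 3 to 60 N. Pads are 16 mm wide; open, the fingers measure 119 mm over their backs; the gripper's body (75 mm by 177 mm) begins 78 mm behind the grasp point.
Start: joints at [-1.23, 0.3, 1.521, -0, 1.321, -0.067], TCP at [0.218, -0.505, 0.23] pointing down, gripper open.
Joint ranges: [-3.03, 3.03], [-0.79, 2.21], [0.23, 2.52], [-1.04, 4.18], [0, 3.07], [-2.55, 2.55]. Speed limits (rad/s): [2.22, 2.22, 2.57, 3.14, 3.14, 3.14].

### API

Orientations are given as [roll, pitch, yaw] about the fixed x, y, z axes, in that order (R = Rz(yaw) Ry(pitch) Rx(roll)).
In Python, from station import ctrl gives the robot as it stands. The module is installed in compiled form; this text tells all that it offers.
- The arm moves only by the tool apply_moves, never from a script. Its argument "deltas" is a list of rows, each a list of 7 numbers: the closure in counts, from 0 (fully open) to 255 (shut), then the shift along the world's x, y, z in cm, then the turn, a rotation vector about the world's x, y, z in rad. In form: [[jaw, tx, ty, tz, ax, ay, az], ...]. A call has 1 to 10 rows; each row shifts and turns the commanded pose from where the row before left it; what a row does not reach is not made up. A row lasts 1/10 s, in which the tool goes at most 50 mm and 8.59 degrees, less where a joint would pass 70% of its speed; a pose out of reach is approached as far as the arm can. A call with a gripper value outside its range is refused whole. The fingers move at their own pace and stop on an object; "grip_force" is the grip in N (left out, the last holds). Time passes only in rows, so rows that do not move let the fingers close. It gives the time, the measured TCP pose, the force, the opening and the grip force at its end, in the units of the state.
- ctrl.get_obs(): the state, without advancing time (a new reading comes with each control period).
- ctrl.camera(name): name is "scene" or "side" or "wrist"; returns a dict with "img" (400x640x3 uint8, red, green, blue), "K" (3x3 intrinsics, pixels), "pose" (4x4, takes a point from camera to world coordinates); the wrist camera has in their place "hand_eye" (4x4, takes a point from camera to tool coordinates, whose origin is the TCP and whose axes are the flange's). Camera axes: x right, y up, looking along -z (the intrinsics and any distortion apply to the point x, -y, -z); pixel columns grow to the right and rows downward; lengths in m; the calibration is good to about 2 mm. The wrist camera is an equidistant fisheye: a pixel r from the principal point sees the ray r / f radians off the axis. A picture is of the moment at which its call begins: read the wrist's pose just before it. There is no depth.
- ctrl.hand_in(): hands the job in; it is judged then, once.
The state is a dict: "time_s": time; "qpos": joint angles; "joint_vel": joint speeds; "tau": joint torques, N m; "ee_pos": TCP position; "eef_rot": TCP orientation; "force": force on the tool from outside, world axes, zero at the start; "moment": the same for the moment, N m; "grip_width": finger opening in m; "grip_force": force on a finger pad.
Only numpy, scipy, OpenCV 4.12 (cv2) and the standard library are available. Lean on these libraries where they do the work, as an engineer would, in place of code of your own. Each camera call takes 0.05 s, during which the arm holds its last target. There are 200 camera calls.

### The job

The yellow mallet head blank on the sloping gluing jig has a brass weight moulded somewhere along its inside. Find by feel where it balances and lay the blank square across the polished brass bar on that point, so that it stays there by itself, level and held up by the bar alone, ready for the shaft hole to be marked. Leave the two ash wedges and the loose rubber face where they lie.

Things in the scene. Friction and masses are not known exactly. Their poses are not given: they have to be found in the camera images.
- head: The yellow plastic mallet head blank: a plain square bar 55 x 180 x 55 mm, 0.7 to 0.9 kg, loose. Origin at its middle; its own y axis runs along its length. A brass weight fixed inside, unseen, puts its balance point on the long axis anywhere up to 35 mm to either side of the middle. At the start it lies on the jig, z square to the sloping board, x straight up the slope, y along the jig.
- jig: Brown hardboard gluing jig, fixed, 320 mm along its own y; origin on the cart top under its middle. Its board slopes 30 degrees, rising from its -x edge (22 mm high) to its +x edge (117 mm). The head lies along it, its lower side on two ash cleats 14 mm high, 100 mm free between them. 10 to 25 mm beyond its +y end a chrome clip (up to 90 mm off the board) pins a black rubber face to an ash block.
- bar: Polished brass bar standing on edge on a dark steel foot (200 x 70 x 8 mm), fixed. The bar is 190 mm long along its own x, 16 mm thick along its own y, with a flat top 50 mm above the cart top, so the balance point has to come within 8 mm of the bar's middle plane. Origin on the cart top under its middle.
- bar_top (a point): The middle of the brass bar's flat top, 50 mm above the cart top; axes as bar (x along the bar, z up).
- wedge_1: Loose ash wedge lying on the cart, 100 x 38 mm tapering to 18 mm, 22 mm high; origin under its middle. Not to be moved.
- wedge_2: The other ash wedge, the same size; origin under its middle. Not to be moved.
- spare_face: Loose black rubber mallet face, a disc 60 mm across and 12 mm thick lying flat; origin under its middle. Not to be moved.
Mind the look-alikes: they are no part of the job. There is more than one size of the head; the job needs the smaller. There is more than one size of the bar; the one meant has the size given above.

How it is judged:
On the way:
1. the head blank is held in the gripper, clear of the jig (contact force between head and jig below 0.05 N and contact force between head and the fingers above 2 N), for 0.2 s.
At the end, for the whole second after the job is handed in: The yellow head blank rests at peace on the brass bar alone, its middle 27.5 mm (4 mm either way) above the bar's top, its length level to within 3.5 degrees and square to the bar to within 11 degrees; wedges and loose face not moved by more than 25 mm (z of head in the frame of bar_top between 0.0235 and 0.0315 m and angle between head's own y axis and vertical between 1.51 and 1.632 rad and angle between the y axis of head and the y axis of bar, either way round below 0.2 rad and contact force between head and bar above 3 N and linear speed of head below 0.01 m/s and angular speed of head below 0.05 rad/s); the robot touches nothing.
It fails at once if a wedge or the loose rubber face is pushed from its place (25 mm) (distance of any of wedge_1, wedge_2, spare_face from where it was at the start of the episode above 0.025 m).
It also fails if it takes over 51 s, if anything falls off the work surface, if the arm or the gripper's body presses on something with over 40 N, if the wrist force passes 120 N, or if a joint passes its speed limit or range.

## Working session

There is one attempt and no reset: what is moved stays moved. The work goes in short steps, Python scripts to look and compute and a tool call to move; the robot and the scene stay as the last step left them, time stands still between calls to the robot, and variables do not carry over. Pictures are saved under pics/ and viewed, at most 10 in all, crops included, and the job is handed in when it is done.

Besides the shell and the picture viewer there is one more tool, called after "Call:" by a JSON object that holds its "name" and its "arguments". apply_moves: Moves the arm, as the interface text tells. Its arguments: {"type":"object","properties":{"deltas":{"type":"array"},"grip_force":{"type":"number"}},"required":["deltas"]}

```bash
mkdir -p pics
python3 - <<'E'
from station import ctrl
import cv2,numpy as np
for n in ("scene","side"):
    c=ctrl.camera(n); cv2.imwrite(f"pics/{n}0.png",c["img"][:,:,::-1]); np.savez(f"{n}0.npz",**c)
    print(n,c["K"].round(1).tolist(),c["pose"].round(3).tolist(), [k for k in c])
c=ctrl.camera("wrist");cv2.imwrite("pics/w0.png",c["img"][:,:,::-1]);print(c["K"].tolist(),c["hand_eye"].round(4).tolist(),[k for k in c])
print(ctrl.get_obs())
E
```

```text
scene [[429.2, 0.0, 314.8], [0.0, 429.2, 194.9], [0.0, 0.0, 1.0]] [[0.091, -0.822, 0.562, 1.161], [0.996, 0.083, -0.039, -0.049], [-0.015, 0.564, 0.826, 1.023], [0.0, 0.0, 0.0, 1.0]] ['img', 'K', 'pose']
side [[424.1, 0.0, 323.2], [0.0, 424.1, 199.5], [0.0, 0.0, 1.0]] [[-0.997, 0.047, -0.059, 0.457], [-0.073, -0.772, 0.631, 0.64], [-0.016, 0.634, 0.773, 0.872], [0.0, 0.0, 0.0, 1.0]] ['img', 'K', 'pose']
[[309.70691628693146, 0.0, 319.8492099456141], [0.0, 309.70691628693146, 202.81263348700855], [0.0, 0.0, 1.0]] [[-0.0003, 0.9663, 0.2575, 0.074], [1.0, 0.0001, 0.0007, -0.0002], [0.0006, 0.2575, -0.9663, -0.1546], [0.0, 0.0, 0.0, 1.0]] ['img', 'K', 'hand_eye']
{'time_s': 0.15, 'qpos': array([-1.22959663e+00,  3.00308357e-01,  1.52140159e+00, -1.43231159e-05,
        1.32069776e+00, -6.65714864e-02]), 'joint_vel': array([ 0.00062945, -0.00069626, -0.00098627,  0.00062559, -0.00091105,
        0.00058254]), 'tau': array([ 9.48044981e-04, -5.31963480e+01, -3.52824247e+01,  7.08224438e-02,
        2.36293970e-02, -7.72801445e-05]), 'ee_pos': array([ 0.21806379, -0.50474491,  0.23005153]), 'eef_rot': array([-3.14077848e+00, -4.03756463e-05,  4.07774718e-01]), 'force': array([-0.06091441, -0.98718592, -0.05988153]), 'moment': array([-0.01378294, -0.0145728 ,  0.02406535]), 'grip_force': 0.0, 'grip_width': 0.09389702889519261}
```

View pics/scene0.png

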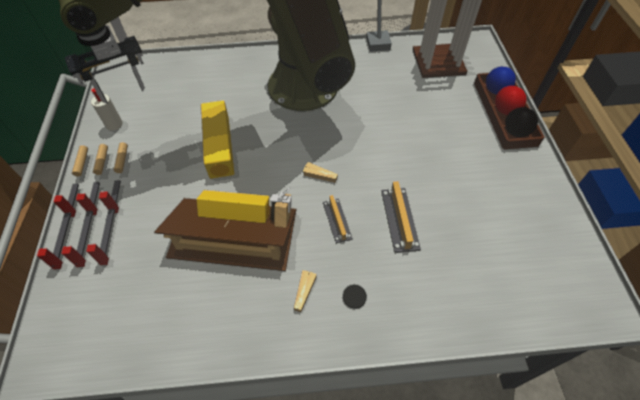

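View pics/side0.png

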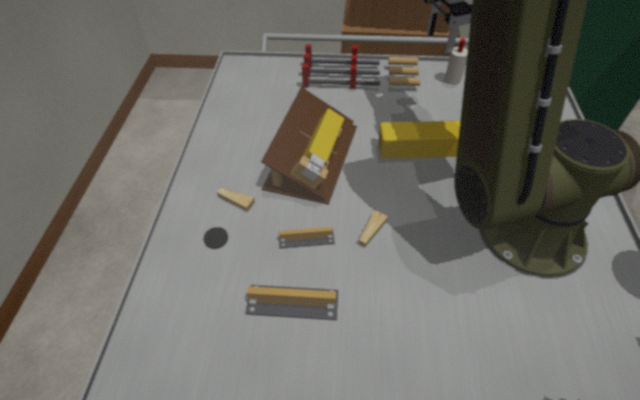

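```bash
cat > h.py <<'E'
import numpy as np,cv2
def ray(c,uv):
    uv=np.atleast_2d(uv).astype(float);K=c["K"];P=c["pose"]
    d=np.c_[(uv[:,0]-K[0,2])/K[0,0],-(uv[:,1]-K[1,2])/K[1,1],-np.ones(len(uv))]
    return P[:3,3],d@P[:3,:3].T
def onz(c,uv,z):
    o,d=ray(c,uv);return o+d*((z-o[2])/d[:,2])[:,None]
E
python3 - <<'E'
from h import *
for n in("scene","side"):
    c=dict(np.load(n+"0.npz"));im=c["img"];hsv=cv2.cvtColor(im,cv2.COLOR_RGB2HSV)
    print(n)
    for nm,lo,hi,z in(("brass/ash",(12,90,90),(21,255,255),.05),("ash",(14,50,120),(24,170,255),.02),("black",(0,0,0),(180,255,45),.006),("yellow",(22,180,80),(32,255,255),.1)):
        m=cv2.inRange(hsv,lo,hi)
        for k in cv2.findContours(m,0,2)[0]:
            if cv2.contourArea(k)<80: continue
            b=cv2.boxPoints(cv2.minAreaRect(k));w=onz(c,b,z)
            if w[:,0].mean()<0.15 or abs(w[:,1]).max()>.6: continue
            print(nm,int(cv2.contourArea(k)),b.round(0).tolist(),'W',w[:,:2].round(3).tolist(),'side',np.linalg.norm(w[1]-w[0]).round(3),np.linalg.norm(w[2]-w[1]).round(3))
    x,y,w,h=((150,150,300,170) if n=="scene" else (230,70,200,260))
    s=2.6 if n=="scene" else 2.3
    cv2.imwrite(f"pics/{n}crop.png",cv2.resize(im[y:y+h,x:x+w,::-1],None,fx=s,fy=s,interpolation=2))
E
```

```text
scene
brass/ash 130 [[295.0, 301.0], [302.0, 270.0], [316.0, 273.0], [309.0, 304.0]] W [[0.794, -0.076], [0.718, -0.053], [0.729, -0.021], [0.804, -0.045]] side 0.079 0.034
brass/ash 357 [[179.0, 246.0], [179.0, 239.0], [274.0, 246.0], [274.0, 253.0]] W [[0.62, -0.363], [0.599, -0.363], [0.645, -0.12], [0.665, -0.122]] side 0.021 0.248
brass/ash 289 [[274.0, 202.0], [287.0, 202.0], [287.0, 228.0], [274.0, 228.0]] W [[0.51, -0.115], [0.514, -0.08], [0.595, -0.084], [0.591, -0.118]] side 0.035 0.081
brass/ash 186 [[328.0, 196.0], [333.0, 194.0], [347.0, 235.0], [342.0, 237.0]] W [[0.505, 0.033], [0.501, 0.047], [0.631, 0.068], [0.635, 0.054]] side 0.015 0.132
brass/ash 410 [[391.0, 183.0], [398.0, 181.0], [414.0, 241.0], [406.0, 243.0]] W [[0.478, 0.212], [0.473, 0.235], [0.666, 0.235], [0.669, 0.215]] side 0.023 0.193
brass/ash 181 [[303.0, 173.0], [305.0, 162.0], [337.0, 169.0], [335.0, 180.0]] W [[0.418, -0.029], [0.38, -0.019], [0.416, 0.069], [0.453, 0.058]] side 0.039 0.096
brass/ash 156 [[114.0, 168.0], [119.0, 142.0], [127.0, 144.0], [122.0, 169.0]] W [[0.345, -0.571], [0.246, 
[... 2575 characters left out ...]
[0.673, 0.202], [0.476, 0.202], [0.476, 0.222]] side 0.02 0.197
ash 187 [[279.0, 230.0], [332.0, 226.0], [332.0, 231.0], [279.0, 235.0]] W [[0.624, 0.048], [0.494, 0.028], [0.493, 0.041], [0.621, 0.062]] side 0.131 0.014
ash 390 [[354.0, 236.0], [376.0, 208.0], [388.0, 217.0], [365.0, 245.0]] W [[0.439, 0.054], [0.385, -0.036], [0.356, -0.009], [0.411, 0.079]] side 0.106 0.039
ash 289 [[217.0, 193.0], [222.0, 182.0], [254.0, 198.0], [248.0, 209.0]] W [[0.805, -0.061], [0.799, -0.1], [0.704, -0.05], [0.711, -0.014]] side 0.039 0.107
yellow 1509 [[381.0, 122.0], [459.0, 122.0], [459.0, 155.0], [381.0, 155.0]] W [[0.377, -0.275], [0.164, -0.287], [0.18, -0.158], [0.379, -0.146]] side 0.214 0.13
```

View pics/scenecrop.png

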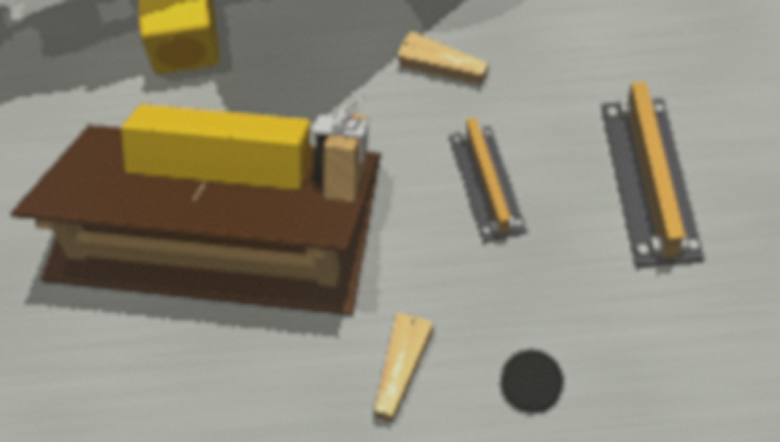

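View pics/sidecrop.png

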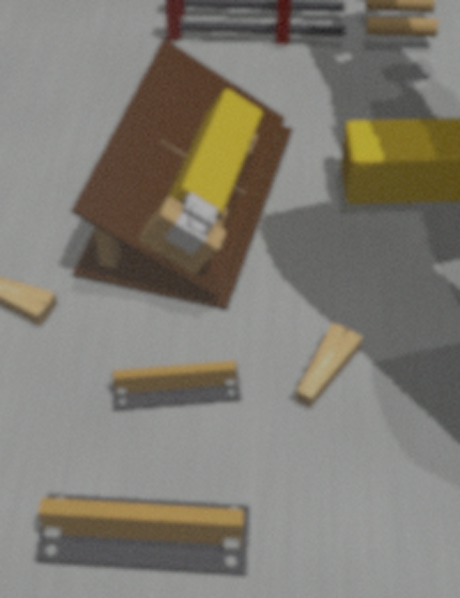

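```bash
cat >> h.py <<'E'
def tri(c1,u1,c2,u2):
    o1,d1=ray(c1,u1);o2,d2=ray(c2,u2);A=[];b=[]
    S=np.zeros((3,3));r=np.zeros(3)
    for o,d in((o1,d1[0]),(o2,d2[0])):
        d=d/np.linalg.norm(d);P=np.eye(3)-np.outer(d,d);S+=P;r+=P@o
        A.append(P);b.append(P@o)
    x=np.linalg.solve(S,r);return x,np.linalg.norm(A[0]@x-b[0])*2
E
python3 - <<'E'
from h import *
s=dict(np.load("scene0.npz"));d=dict(np.load("side0.npz"))
S=lambda u,v:(u/2.6+150-.3,v/2.6+150-.3)
D=lambda u,v:(u/2.3+230-.3,v/2.3+70-.3)
for n,a,b in(("FL",S(125,124),D(225,88)),("BL",S(141,104),D(262,112)),("bar far",S(640,84),D(243,516)),("bar near",S(672,237),D(40,508)),
  ("board NL",S(12,214),D(166,40)),("NR",S(347,245),D(75,210)),("base NR",S(350,312),D(78,273))):
    print(n,tri(s,a,d,b))
for z,pts in((.117,[(12,214),(347,245)]),(.022,[(88,126),(380,152)])): print(z,onz(s,[S(*p) for p in pts],z).round(4).tolist())
for n,z,p in(("bar far",.05,(640,84)),("near",.05,(672,237))): print(n,onz(s,[S(*p)],z))
for n,z,p in(("bar far",.05,(243,516)),("near",.05,(40,508))): print(n,onz(d,[D(*p)],z))
E
```

```text
FL (array([ 0.52560674, -0.30246608,  0.12160745]), np.float64(0.0024975597027714715))
BL (array([ 0.48026506, -0.29655508,  0.09106649]), np.float64(0.0016210417829893257))
bar far (array([0.47578248, 0.22617495, 0.04922667]), np.float64(0.0023344642104834775))
bar near (array([0.66288022, 0.22478134, 0.04451462]), np.float64(0.006094418348443321))
board NL (array([ 0.60967352, -0.40598148,  0.1117199 ]), np.float64(0.00017920706853393777))
NR (array([ 0.67561665, -0.09329163,  0.11478551]), np.float64(0.0008501039933850066))
base NR (array([ 6.88555058e-01, -1.00276930e-01,  9.52057119e-05]), np.float64(0.0010005682493401643))
0.117 [[0.613, -0.4038, 0.117], [0.6764, -0.0935, 0.117]]
0.022 [[0.4526, -0.3715, 0.022], [0.5179, -0.0576, 0.022]]
bar far [[0.47739618 0.22660538 0.05      ]]
near [[0.66327914 0.22129761 0.05      ]]
bar far [[0.47495671 0.22563134 0.05      ]]
near [[0.66351987 0.22987714 0.05      ]]
```

```bash
cat >> h.py <<'E'
from scipy.spatial.transform import Rotation as Ro
def R_slope(yaw):
    xj=np.array([np.cos(yaw),np.sin(yaw),0]);n=-.5*xj+[0,0,np.sqrt(.75)]
    ys=np.sqrt(.75)*xj+[0,0,.5];z=-n
    return np.c_[np.cross(ys,z),ys,z],n,ys
def R_down(yawy): # tool y heading
    y=np.array([np.cos(yawy),np.sin(yawy),0]);z=np.array([0,0,-1.])
    return np.c_[np.cross(y,z),y,z]
def go(o,p,R):
    R0=Ro.from_euler('xyz',o["eef_rot"]);rv=(Ro.from_matrix(R)*R0.inv()).as_rotvec()
    d=(np.array(p)-o["ee_pos"])*100
    print("cm",d.round(2),"rv",rv.round(3),"rows>=",max(np.linalg.norm(d)/5,np.linalg.norm(rv)/.15).round(1))
E
python3 - <<'E'
from h import *
from station import ctrl
R,n,ys=R_slope(-.203);c=np.array([.5346,-.2142,.0825]);o=ctrl.get_obs()
go(o,c+n*.11,R)
E
```

```text
cm [26.27 30.16 -5.23] rv [-0.344 -0.422  0.937] rows>= 8.1
```

Call:
{"name": "apply_moves", "arguments": {"deltas": [[0,2.6,3.0,0.5,-0.0344,-0.0422,0.0937],[0,2.6,3.0,0.5,-0.0344,-0.0422,0.0937],[0,2.6,3.0,0,-0.0344,-0.0422,0.0937],[0,2.6,3.0,0,-0.0344,-0.0422,0.0937],[0,2.6,3.0,0,-0.0344,-0.0422,0.0937],[0,2.6,3.0,0,-0.0344,-0.0422,0.0937],[0,2.6,3.0,-1,-0.0344,-0.0422,0.0937],[0,2.6,3.0,-1,-0.0344,-0.0422,0.0937],[0,2.6,3.0,-2,-0.0344,-0.0422,0.0937],[0,2.9,3.2,-2.2,-0.0344,-0.0422,0.0937]]}}

```text
time_s: 1.15
ee_pos: [0.4819, -0.2017, 0.1785]
eef_rot: [2.614, 0.002, 1.371]
force: [1.5, -0.3, -0.7]
grip_width: 0.0939
grip_force: 0.0
```

Call:
{"name": "apply_moves", "arguments": {"deltas": [[0,0,0,0,0,0,0],[0,0,0,0,0,0,0]]}}

```text
time_s: 1.35
ee_pos: [0.4811, -0.2025, 0.1782]
eef_rot: [2.619, -0.0, 1.368]
force: [0.2, -0.2, -0.5]
grip_width: 0.0941
grip_force: 0.0
```

```bash
cat >> h.py <<'E'
def wproj(c,o,P):
    R=Ro.from_euler('xyz',o["eef_rot"]).as_matrix();T=np.eye(4);T[:3,:3]=R;T[:3,3]=o["ee_pos"]
    W=T@c["hand_eye"];p=(np.atleast_2d(P)-W[:3,3])@W[:3,:3];v=np.c_[p[:,0],-p[:,1],-p[:,2]]
    r=np.linalg.norm(v[:,:2],axis=1);th=np.arctan2(r,v[:,2]);K=c["K"]
    return np.c_[K[0,2]+K[0,0]*th*v[:,0]/r,K[1,2]+K[1,1]*th*v[:,1]/r]
def wray(c,o,uv):
    R=Ro.from_euler('xyz',o["eef_rot"]).as_matrix();T=np.eye(4);T[:3,:3]=R;T[:3,3]=o["ee_pos"]
    W=T@c["hand_eye"];K=c["K"];uv=np.atleast_2d(uv).astype(float)
    a=(uv[:,0]-K[0,2])/K[0,0];b=(uv[:,1]-K[1,2])/K[1,1];th=np.hypot(a,b);s=np.sin(th)/th
    return W[:3,3],np.c_[a*s,-b*s,-np.cos(th)]@W[:3,:3].T
def onplane(o,d,p0,n): return o+d*(((p0-o)@n)/(d@n))[:,None]
E
python3 - <<'E'
from h import *
from station import ctrl
o=ctrl.get_obs();c=ctrl.camera("wrist");im=c["img"].copy()
R,n,ys=R_slope(-.203);ce=np.array([.5346,-.2142,.0825]);yj=np.array([.2016,.9795,0])
go(o,ce+n*.11,R)
P=[ce+n*.0275+a*.0275*ys+b*.09*yj for a,b in((-1,-1),(1,-1),(1,1),(-1,1))]
uv=wproj(c,o,P);print(uv.round(0).tolist(),o["force"],o["moment"])
for p in uv: cv2.circle(im,tuple(int(x) for x in p),3,(255,0,0),-1)
cv2.imwrite("pics/w1.png",im[:,:,::-1])
import pickle;pickle.dump((c,o),open("w1.pkl","wb"))
E
```

```text
cm [-0.04 -0.06 -0.04] rv [-0.    -0.001 -0.   ] rows>= 0.0
[[290.0, 310.0], [350.0, 310.0], [356.0, 103.0], [284.0, 103.0]] [ 0.21528433 -0.17016511 -0.54572202] [-0.00472717  0.16261532 -0.01020392]
```

View pics/w1.png

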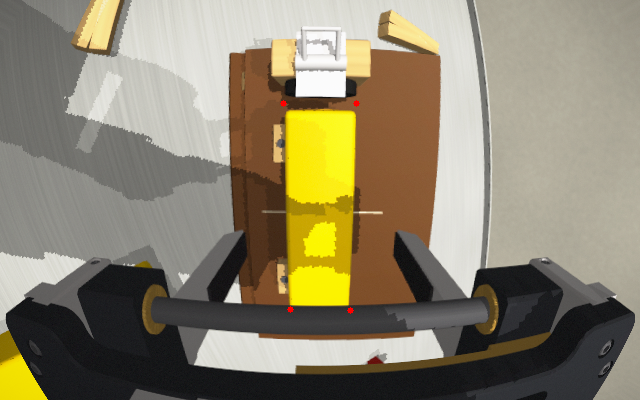

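Run:
```python
from h import *
import pickle;c,o=pickle.load(open("w1.pkl","rb"))
R,n,ys=R_slope(-.203);ce=np.array([.5346,-.2142,.0825]);yj=np.array([.2016,.9795,0])
for h,uvs in((.0275,[(286,110),(355,110),(288,300),(350,300)]),(-.0135,[(280,161),(280,264)]),(-.0275,[(270,212),(375,212)])):
    q=onplane(*wray(c,o,uvs),ce+n*h,n)-ce;print(h,[(round(float(a@ys),4),round(float(a@yj),4)) for a in q])
```

```text
0.0275 [(-0.0259, 0.0849), (0.0265, 0.0849), (-0.029, -0.0789), (0.0269, -0.0788)]
-0.0135 [(-0.0365, 0.0403), (-0.0403, -0.0625)]
-0.0275 [(-0.0499, -0.0122), (0.0547, -0.0122)]
```

Call:
{"name": "apply_moves", "arguments": {"deltas": [[0,1.19,-0.39,-2.17,0,0,0],[0,1.19,-0.39,-2.17,0,0,0],[0,1.19,-0.39,-2.17,0,0,0],[0,1.19,-0.39,-2.17,0,0,0],[0,0,0,0,0,0,0],[0,0,0,0,0,0,0]]}}

```text
time_s: 2.0
ee_pos: [0.5284, -0.2194, 0.0925]
eef_rot: [2.617, 0.0, 1.366]
force: [-0.6, -0.7, -0.0]
grip_width: 0.0941
grip_force: 0.0
```

Run:
```python
from station import ctrl
o=ctrl.get_obs();print(o["force"],o["moment"],o["ee_pos"])
```

```text
[-0.56755429 -0.71484088 -0.02936522] [ 0.00739121  0.16503425 -0.01592816] [ 0.52842143 -0.21935084  0.09249941]
```

Call:
{"name": "apply_moves", "arguments": {"deltas": [[150,0,0,0,0,0,0],[255,0,0,0,0,0,0],[255,0,0,0,0,0,0],[255,0,0,0,0,0,0],[255,0,0,0,0,0,0],[255,0,0,0,0,0,0],[255,0,0,0,0,0,0]], "grip_force": 50}}

```text
time_s: 2.7
ee_pos: [0.5284, -0.2183, 0.0917]
eef_rot: [2.618, 0.0, 1.367]
force: [-5.7, 0.1, 4.4]
grip_width: 0.055
grip_force: 50.0
```

Call:
{"name": "apply_moves", "arguments": {"deltas": [[255,0,0,0.5,0,0,0],[255,0,0,1,0,0,0],[255,0,0,1,0,0,0],[255,0,0,0.5,0,0,0],[255,0,0,0,0,0,0],[255,0,0,0,0,0,0],[255,0,0,0,0,0,0],[255,0,0,0,0,0,0]]}}

```text
time_s: 3.5
ee_pos: [0.5286, -0.2184, 0.1212]
eef_rot: [2.618, 0.0, 1.367]
force: [-0.2, 0.1, -8.6]
grip_width: 0.0548
grip_force: 50.0
```

Run:
```python
from h import *
from station import ctrl
xj=np.array([.9795,-.2016,0]);m0=np.array([.0013,.1638,-.013])
for i in range(4):
    o=ctrl.get_obs();c=ctrl.camera("wrist");M=o["moment"]-m0;W=-o["force"][2]-.29
    print(o["force"].round(2),o["moment"].round(4),"W",W,"d",-(M@xj)/W)
cv2.imwrite("pics/w2.png",c["img"][:,:,::-1]);print(o["eef_rot"])
```

```text
[-0.17  0.11 -8.64] [0.2332 0.8582 0.0417] W 8.354697784622418 d -0.010430403218229327
[ 0.52  0.37 -7.82] [ 0.2736  0.8613 -0.0341] W 7.531050317457039 d -0.0167460982544594
[-0.15  0.67 -7.93] [ 0.2579  0.8933 -0.0052] W 7.636016344875103 d -0.013655276430543303
[-0.08 -0.4  -9.06] [ 0.2593  0.8798 -0.0227] W 8.769019609112918 d -0.012353293262594994
[2.61778795e+00 2.57507336e-04 1.36745760e+00]
```

View pics/w2.png

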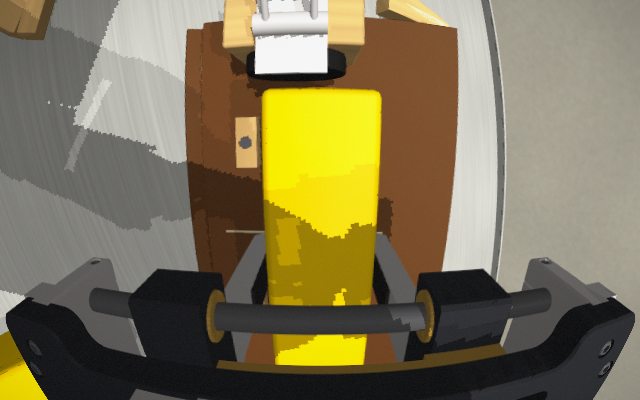

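Run:
```python
from h import *
from station import ctrl
o=ctrl.get_obs();go(o,[.55,-.2,.27],R_down(0.));go(o,[.569,.2385,.20],R_down(0.))
```

```text
cm [ 2.13  1.85 14.85] rv [0.054 0.522 0.199] rows>= 3.7
cm [ 4.03 45.7   7.85] rv [0.054 0.522 0.199] rows>= 9.3
```

Call:
{"name": "apply_moves", "arguments": {"deltas": [[255,0,0,3,0,0,0],[255,0,0,3,0.011,0.104,0.04],[255,0.5,0.4,3,0.011,0.104,0.04],[255,0.5,0.4,3,0.011,0.104,0.04],[255,0.5,0.5,2.8,0.011,0.104,0.04],[255,0.5,0.5,0,0.01,0.106,0.039]]}}

```text
time_s: 4.3
ee_pos: [0.55, -0.2009, 0.2747]
eef_rot: [3.138, 0.002, 1.572]
force: [0.3, -0.1, -7.9]
grip_width: 0.0545
grip_force: 50.0
```

Call:
{"name": "apply_moves", "arguments": {"deltas": [[255,0.2,2,0,0,0,0],[255,0.2,4,0,0,0,0],[255,0.2,4,0,0,0,0],[255,0.2,4,-1,0,0,0],[255,0.3,4,-1,0,0,0],[255,0.3,4,-1,0,0,0],[255,0.3,2.5,-1,0,0,0],[255,0.2,1,-1,0,0,0],[255,0,0,0,0,0,0],[255,0,0,0,0,0,0]]}}

```text
time_s: 5.3
ee_pos: [0.5679, 0.0537, 0.2197]
eef_rot: [3.141, -0.001, 1.57]
force: [-0.9, 0.3, -7.8]
grip_width: 0.0548
grip_force: 50.0
```

Call:
{"name": "apply_moves", "arguments": {"deltas": [[255,0,0,0,0,0,0],[255,0,0,0,0,0,0],[255,0,0,0,0,0,0]]}}

```text
time_s: 5.6
ee_pos: [0.5678, 0.0538, 0.22]
eef_rot: [3.141, -0.001, 1.57]
force: [-0.9, 0.7, -7.4]
grip_width: 0.0547
grip_force: 50.0
```

Run:
```python
from h import *
from station import ctrl
import pickle
F=[];M=[]
for i in range(12):
    o=ctrl.get_obs();c=ctrl.camera("wrist");F.append(o["force"]);M.append(o["moment"])
F=np.array(F);M=np.array(M);print(F.mean(0),F.std(0),M.mean(0),M.std(0),"d",-M[:,0].mean()/-F[:,2].mean())
print(o["ee_pos"],o["eef_rot"])
pickle.dump((c,o),open("w3.pkl","wb"));im=c["img"].copy()
P=[(.569+a*.095,.2255+b*.008,.05) for a,b in((-1,-1),(1,-1),(1,1),(-1,1))];uv=wproj(c,o,P);print(uv.round(0).tolist())
for p in uv: cv2.circle(im,tuple(int(x) for x in p),2,(255,0,0),-1)
cv2.imwrite("pics/w3.png",im[:,:,::-1])
```

```text
[-0.13884344  0.12236915 -8.18306833] [0.56911615 0.351838   0.54870043] [ 0.09777175 -0.07708922  0.00737253] [0.0253255  0.02521911 0.02157244] d -0.011948054343190047
[0.56771089 0.05453857 0.21965356] [ 3.14141193e+00 -7.52857278e-04  1.57086661e+00]
[[232.0, 44.0], [411.0, 45.0], [411.0, 31.0], [233.0, 30.0]]
```

View pics/w3.png

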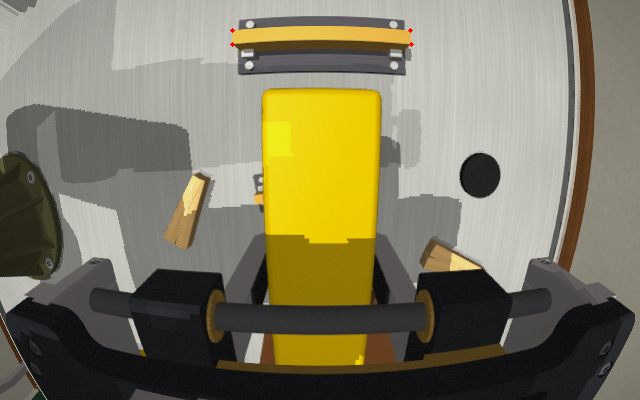

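Call:
{"name": "apply_moves", "arguments": {"deltas": [[255,0,2,0,0,0,0],[255,0,4,0,0,0,0],[255,0,4.5,0,0,0,0],[255,0,4.5,0,0,0,0],[255,0,4.5,0,0,0,0],[255,0,4.5,0,0,0,0],[255,0,4.5,0,0,0,0],[255,0,3,-2,0,0,0],[255,0,1,-4,0,0,0],[255,0,0,-4,0,0,0]]}}

```text
time_s: 7.2
ee_pos: [0.5672, 0.3815, 0.1183]
eef_rot: [3.141, -0.002, 1.573]
force: [0.3, -0.7, -9.0]
grip_width: 0.0549
grip_force: 50.0
```

Call:
{"name": "apply_moves", "arguments": {"deltas": [[255,0,0,-3,0,0,0],[255,0,0,-2,0,0,0],[255,0,0,-1.5,0,0,0],[255,0,0,-0.7,0,0,0],[255,0,0,-0.4,0,0,0],[255,0,0,0,0,0,0],[255,0,0,0,0,0,0]]}}

```text
time_s: 7.9
ee_pos: [0.5682, 0.3798, 0.0448]
eef_rot: [3.14, -0.002, 1.571]
force: [-0.1, 0.5, -7.7]
grip_width: 0.0552
grip_force: 50.0
```

Call:
{"name": "apply_moves", "arguments": {"deltas": [[255,0,0,-0.3,0,0,0],[255,0,0,0,0,0,0]]}}

```text
time_s: 8.1
ee_pos: [0.5677, 0.3795, 0.0408]
eef_rot: [3.141, -0.001, 1.571]
force: [0.2, -0.5, -8.7]
grip_width: 0.0546
grip_force: 50.0
```

Call:
{"name": "apply_moves", "arguments": {"deltas": [[255,0,0,-0.2,0,0,0],[255,0,0,0,0,0,0]]}}

```text
time_s: 8.3
ee_pos: [0.5678, 0.3796, 0.0388]
eef_rot: [3.141, -0.001, 1.571]
force: [0.3, -0.2, -7.9]
grip_width: 0.0548
grip_force: 50.0
```

Call:
{"name": "apply_moves", "arguments": {"deltas": [[255,0,0,-0.15,0,0,0],[255,0,0,0,0,0,0]]}}

```text
time_s: 8.5
ee_pos: [0.568, 0.3796, 0.0384]
eef_rot: [3.141, -0.001, 1.571]
force: [-2.7, -4.0, 2.2]
grip_width: 0.0551
grip_force: 49.9
```

Call:
{"name": "apply_moves", "arguments": {"deltas": [[120,0,0,0,0,0,0],[40,0,0,0,0,0,0],[0,0,0,0,0,0,0],[0,0,0,0,0,0,0],[0,0,0,0,0,0,0],[0,0,0,0,0,0,0]]}}

```text
time_s: 9.1
ee_pos: [0.5678, 0.3795, 0.0372]
eef_rot: [3.141, -0.001, 1.571]
force: [-0.7, -0.7, -0.3]
grip_width: 0.0911
grip_force: 0.0
```

```bash
cat >> h.py <<'E'
def avg(ctrl,n=16):
    F=[];M=[]
    for i in range(n):
        o=ctrl.get_obs();c=ctrl.camera("wrist");F.append(o["force"]);M.append(o["moment"])
    print("F",np.mean(F,0).round(3),"M",np.mean(M,0).round(4),o["ee_pos"].round(4),o["eef_rot"].round(4));return c,o
E
python3 - <<'E'
from h import *
from station import ctrl
import pickle
avg(ctrl)
c,o=pickle.load(open("w3.pkl","rb"))
m=cv2.inRange(cv2.cvtColor(c["img"],cv2.COLOR_RGB2HSV),(12,100,185),(24,255,255));m[70:]=0
k=max(cv2.findContours(m,0,2)[0],key=cv2.contourArea);print(cv2.boundingRect(k))
for col in(250,285,320,360,395):
    r=np.where(m[:,col])[0];q=onplane(*wray(c,o,[(col,r.min()-.5),(col,r.max()+.5)]),np.array([0,0,.05]),np.array([0,0,1.]));print(col,r.min(),r.max(),q[:,:2].round(4).tolist())
x,y,w,h=cv2.boundingRect(k);print(onplane(*wray(c,o,[(x,y+h/2),(x+w,y+h/2)]),np.array([0,0,.05]),np.array([0,0,1.])).round(4).tolist())
E
```

```text
F [0.003 0.118 0.188] M [-0.0242 -0.0884  0.0049] [0.5677 0.3795 0.0371] [ 3.1414e+00 -8.0000e-04  1.5708e+00]
(233, 26, 178, 18)
250 29 42 [[0.4929, 0.234], [0.4933, 0.2178]]
285 27 40 [[0.5304, 0.2338], [0.5306, 0.2178]]
320 26 39 [[0.567, 0.2342], [0.567, 0.2182]]
360 27 40 [[0.6089, 0.2341], [0.6087, 0.218]]
395 29 42 [[0.6466, 0.2345], [0.6462, 0.2182]]
[[0.4743, 0.2282, 0.05], [0.6643, 0.2286, 0.05]]
```

Call:
{"name": "apply_moves", "arguments": {"deltas": [[0,0,-0.7,0.2,0,0,0],[0,0,-0.7,0.1,0,0,0],[0,0,0,0,0,0,0],[150,0,0,0,0,0,0],[255,0,0,0,0,0,0],[255,0,0,0,0,0,0],[255,0,0,0,0,0,0],[255,0,0,0,0,0,0],[255,0,0,0,0,0,0],[255,0,0,0,0,0,0]]}}

```text
time_s: 10.9
ee_pos: [0.5677, 0.3656, 0.0401]
eef_rot: [3.141, -0.001, 1.571]
force: [0.9, 1.2, -0.9]
grip_width: 0.0548
grip_force: 50.0
```

Call:
{"name": "apply_moves", "arguments": {"deltas": [[255,0,0,1,0,0,0],[255,0,0,3,0,0,0],[255,0,0,3,0,0,0],[255,0,0,2,0,0,0],[255,0,0,1,0,0,0],[255,0,0,0,0,0,0],[255,0,0,0,0,0,0],[255,0,0,0,0,0,0]]}}

```text
time_s: 11.7
ee_pos: [0.5672, 0.3652, 0.1384]
eef_rot: [-3.139, 0.001, 1.571]
force: [-0.1, -0.5, -8.0]
grip_width: 0.0545
grip_force: 50.0
```

Run:
```python
from h import *
from station import ctrl
avg(ctrl,24)
```

```text
F [-0.012 -0.027 -8.248] M [-0.0314 -0.0827  0.0171] [0.5677 0.3655 0.1401] [ 3.1414e+00 -7.0000e-04  1.5708e+00]
```

Call:
{"name": "apply_moves", "arguments": {"deltas": [[255,0,-1.5,0,0,0,0],[255,0,-3,0,0,0,0],[255,0.1,-4,0,0,0,0],[255,0,-3.5,0,0,0,0],[255,0,-1.5,0,0,0,0],[255,0,-0.5,-1,0,0,0],[255,0,0,-1.5,0,0,0],[255,0,0,-1.2,0,0,0],[255,0,0,-0.6,0,0,0],[255,0,0,0,0,0,0]]}}

```text
time_s: 13.9
ee_pos: [0.568, 0.2261, 0.0955]
eef_rot: [-3.139, -0.0, 1.572]
force: [0.4, 0.5, -8.3]
grip_width: 0.0545
grip_force: 50.0
```

Call:
{"name": "apply_moves", "arguments": {"deltas": [[255,0,0,-0.2,0,0,0],[255,0,0,0,0,0,0]]}}

```text
time_s: 14.1
ee_pos: [0.5688, 0.2258, 0.0953]
eef_rot: [3.141, -0.001, 1.571]
force: [0.0, 0.9, -8.5]
grip_width: 0.0544
grip_force: 50.0
```

Call:
{"name": "apply_moves", "arguments": {"deltas": [[255,0,0,-0.1,0,0,0],[255,0,0,0,0,0,0]]}}

```text
time_s: 14.3
ee_pos: [0.5688, 0.2256, 0.0944]
eef_rot: [3.141, -0.001, 1.571]
force: [0.7, 0.6, -8.6]
grip_width: 0.0549
grip_force: 50.0
```

Call:
{"name": "apply_moves", "arguments": {"deltas": [[255,0,0,-0.2,0,0,0],[255,0,0,0,0,0,0]]}}

```text
time_s: 14.5
ee_pos: [0.5686, 0.2255, 0.0919]
eef_rot: [-3.141, -0.001, 1.571]
force: [-0.0, -0.7, -8.4]
grip_width: 0.0548
grip_force: 50.0
```

Call:
{"name": "apply_moves", "arguments": {"deltas": [[255,0,0,-0.1,0,0,0],[255,0,0,0,0,0,0]]}}

```text
time_s: 14.7
ee_pos: [0.5687, 0.2255, 0.091]
eef_rot: [-3.142, -0.001, 1.571]
force: [-0.4, -0.0, -7.9]
grip_width: 0.055
grip_force: 50.0
```

Call:
{"name": "apply_moves", "arguments": {"deltas": [[255,0,0,-0.1,0,0,0],[255,0,0,0,0,0,0]]}}

```text
time_s: 14.9
ee_pos: [0.5687, 0.2255, 0.0901]
eef_rot: [3.141, -0.001, 1.571]
force: [-0.2, 0.3, -8.6]
grip_width: 0.0551
grip_force: 50.0
```

Call:
{"name": "apply_moves", "arguments": {"deltas": [[255,0,0,-0.05,0,0,0],[255,0,0,0,0,0,0]]}}

```text
time_s: 15.1
ee_pos: [0.5687, 0.2255, 0.0901]
eef_rot: [3.141, -0.001, 1.571]
force: [-2.9, -0.7, -1.7]
grip_width: 0.0546
grip_force: 50.0
```

Call:
{"name": "apply_moves", "arguments": {"deltas": [[255,0,0,0,0,0,0],[255,0,0,0,0,0,0],[255,0,0,0,0,0,0],[255,0,0,0,0,0,0]], "grip_force": 3}}

```text
time_s: 15.5
ee_pos: [0.5688, 0.2256, 0.0901]
eef_rot: [3.141, -0.001, 1.571]
force: [-5.9, -2.1, 4.0]
grip_width: 0.0551
grip_force: 3.0
```

Run:
```python
from h import *
from station import ctrl
c,o=avg(ctrl,10);cv2.imwrite("pics/w4.png",c["img"][:,:,::-1])
```

```text
F [-5.136 -1.678  3.898] M [-0.3213  0.9433  0.0086] [0.5688 0.2255 0.09  ] [ 3.1412e+00 -8.0000e-04  1.5708e+00]
```

View pics/w4.png

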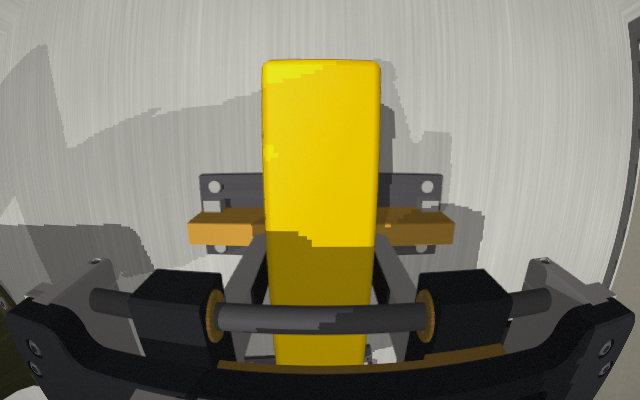

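Call:
{"name": "apply_moves", "arguments": {"deltas": [[255,0,0,0.05,0,0,0],[255,0,0,0,0,0,0]]}}

```text
time_s: 16.2
ee_pos: [0.5688, 0.2255, 0.0901]
eef_rot: [3.141, -0.001, 1.571]
force: [-3.0, 0.4, -1.2]
grip_width: 0.055
grip_force: 3.0
```

Call:
{"name": "apply_moves", "arguments": {"deltas": [[95,0,0,0,0,0,0],[85,0,0,0,0,0,0],[75,0,0,0,0,0,0],[60,0,0,0,0,0,0],[40,0,0,0,0,0,0],[0,0,0,0,0,0,0],[0,0,0,0,0,0,0],[0,0,0,0,0,0,0],[0,0,0,0,0,0,0]]}}

```text
time_s: 17.1
ee_pos: [0.5687, 0.2255, 0.0902]
eef_rot: [3.141, -0.001, 1.571]
force: [0.4, -0.6, 0.2]
grip_width: 0.0939
grip_force: 0.0
```

Run:
```python
from h import *
from station import ctrl
c,o=avg(ctrl,3);cv2.imwrite("pics/w5.png",c["img"][:,:,::-1])
```

```text
F [ 0.139 -0.03   0.127] M [-0.0125 -0.0627  0.033 ] [0.5687 0.2255 0.0901] [ 3.1414e+00 -8.0000e-04  1.5708e+00]
```

View pics/w5.png

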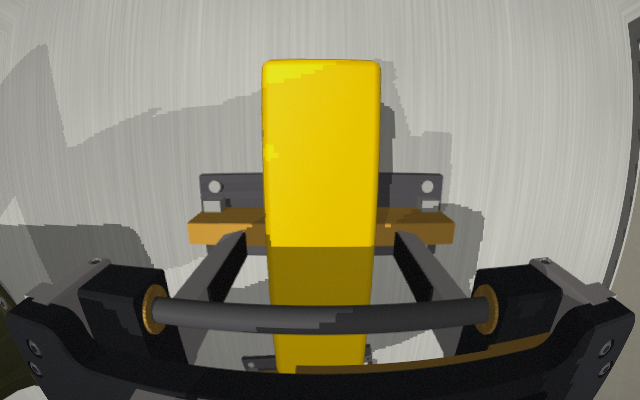

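The jaws are open and the head hasn't moved in the picture: its far edge is still at row 60 and it lies square across the bar. I'll back straight up and check once more.

Call:
{"name": "apply_moves", "arguments": {"deltas": [[0,0,0,0.5,0,0,0],[0,0,0,2,0,0,0],[0,0,0,3,0,0,0],[0,0,0,4,0,0,0],[0,0,0,4,0,0,0],[0,0,0,2,0,0,0],[0,0,0,0,0,0,0],[0,0,0,0,0,0,0],[0,0,0,0,0,0,0]]}}

```text
time_s: 18.15
ee_pos: [0.5683, 0.2254, 0.2435]
eef_rot: [-3.139, 0.0, 1.571]
force: [-0.1, 0.6, -0.1]
grip_width: 0.094
grip_force: 0.0
```

Run:
```python
from h import *
from station import ctrl
c=ctrl.camera("side");cv2.imwrite("pics/side5.png",cv2.resize(c["img"][160:340,200:420,::-1],None,fx=3,fy=3))
```

```text
(no output)
```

View pics/side5.png

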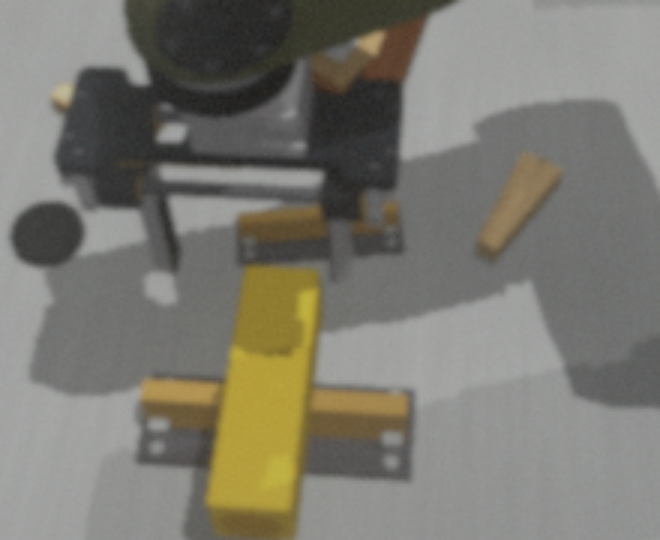

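The side view shows the head at about (265,390) in the crop. It lies square and level on the large bar, and the gripper is clear of it.

```bash
python3 -c "
from station import ctrl
print(ctrl.hand_in())"
```

```text
the job is handed in; nothing more can be done
None
```

The head blank lies square and level across the large brass bar on its balance point, about 13 mm from its middle, resting on the bar alone. The gripper is clear and the job is handed in, at about 18 s of the 51 s allowed; the hand-in gave no verdict.

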